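Fasten the cover of an instrument case with its quarter-turn stud

TASK

Fasten the hinged cover of the instrument case: take the flat-bladed key out of its wooden holder, set the blade in the slotted stud, press the stud down and turn it clockwise, up to a quarter turn, easing off as you go, until you feel it spring into its catch and it stays there by itself. Use the key and not the fingers on the stud, press it gently and never force it, then stand the key fully back in its holder, let go, and leave the things around undisturbed.

Things in the scene. Friction and masses are not known exactly. Their poses are not given: they have to be found in the camera images.
- case: Grey metal instrument case with a hinged aluminium cover, 124 x 154 x 50 mm, fixed to the worktop; origin at the centre of its underside, z up, hinge on its +x side. A steel collar (46 mm across outside, 32 mm inside, top 68 mm above the worktop) stands on the cover 25 mm from the centre toward -x; the stud sits in it.
- stud_slot (a point): Centre of the top of the slotted stud: a steel disc 28 mm across with one straight slot across it, 5 mm wide, 6 mm deep, open at both ends, edges chamfered 1 mm. Its x axis lies along the slot, z up; it moves with the stud. Unfastened it is 73 mm above the worktop, 5 mm proud of the collar; caught and let go it stands 1 to 9 mm lower.
- stud_press (a joint): How far the stud is pressed down, m, 0 at rest. Spring: 3 N to start, then 0.5 N a mm. It can turn only when pressed under a hidden rib, 3.5 to 10.5 mm down (differs from case to case); 1.7 mm deeper is a solid bottom (5.2 to 12.2 mm) where force rises steeply. Once under the rib (from 0.75 rad) it may be eased up to ride on it. The catch breaks if the key bears on it with over 35 N in all.
- stud_turn (a joint): Turn of the stud, rad, clockwise from above; starts at 0 to 0.06. A spring (under 0.05 N m) turns it back if let go uncaught. The catch is a pocket in the rib about 0.18 rad wide, 2 mm high, centred at 1.0 to 1.45 rad (hidden, differs). Riding on the rib the stud springs up into it, pushing up on the key, and stops turning; held at the bottom it passes by the catch, up to 1.85 rad.
- key: Loose key, 87 mm tall, about 120 g, upright in its holder; origin at the centre of the blade's lower edge, z up. Steel blade 16 mm along x, 3.4 mm along y, 10 mm high; round shank 16 mm across up to z = 41 mm, flange 32 mm across at z = 40 to 45 mm, flat black handle 30 mm along x, 16 mm along y, z = 45 to 87 mm, gripped across y.
- key_grip (a point): Centre of the key's handle, 67 mm above the blade's edge; axes as the key's.
- holder: Wooden block 70 x 70 x 44 mm, fixed to the worktop; origin at the centre of its underside. A round hole 20 mm across and 42 mm deep in the middle of its top takes the key's shank; the key hangs in it by its flange, which then rests on the top, blade edge 4 mm above the worktop.
- loupe: Black standing magnifier, 45 mm across, 49 mm tall; bystander, origin at its underside.
- ring_gauge: Steel ring 52 mm across, 16 mm tall; bystander, origin at its underside.
- spring_11: Short coil spring 36 mm across, 19 mm tall; bystander, origin at its underside.
Mind the look-alikes: they are no part of the job. There is more than one size of the case; the job needs the larger.

How it is judged:
By the outcome, as a careful person would: the job done as asked, in the order asked, and still so for the second after the job is handed in, with the robot touching nothing.
It also fails if it takes over 72 s, if anything falls off the work surface, if the arm or the gripper's body presses on something with over 40 N, if the wrist force passes 120 N, or if a joint passes its speed limit or range.

ROBOT

A 6-joint arm with a two-finger parallel gripper is mounted at the origin on a cart in front of the work surface, level with it; the furniture and walls round the work are solid. World frame = base frame: x ahead of the robot, y to its left, z up, the work surface at z = 0. Lengths are in mm, angles in rad, forces in N, time in s.
With the tool pointing down it reaches from about 375 to 750 mm from the base axis. Payload 9 kg.
Tool frame: the origin (TCP) lies at the very end of the fingers, on their centre line; the grasp point (between the pads) lies 19 mm behind it (tcp_to_grasp is the distance from the TCP to the grasp point, in mm); z points along the fingers, y is the line along which they close (so a half turn about z gives the same grasp; the last joint's range is limited). The gripper opens to 85 mm and grips with 20 to 120 N. Pads are 22 mm wide; open, the fingers measure 114 mm over their backs; the gripper's body (76 mm by 85 mm) begins 54 mm behind the grasp point. The pads swing forward as they close: fully open they stand 13 mm farther back than shut.
Start: joints at [0.975, 0.104, 0.097, 1.564, 0, 1.353], TCP at [221.333, 557.717, 231.331] pointing down, gripper open.
Joint ranges: [-2.99, 2.99], [-0.84, 1.86], [-1.1, 1.16], [-1.84, 2.11], [-1.51, 1.56], [-3.14, 3.14]. Speed limits (rad/s): [2.22, 2.22, 2.57, 3.14, 3.14, 3.14].

INTERFACE

Orientations are given as a rotation vector (axis times angle).
In Python, from bench import observe, read_camera, camera_params, job_done, tcp_to_grasp gives the robot as it stands.
- The arm moves only by the tool send_rows, never from a script. Its argument "rows" is a list of rows, each an object of numbers: "x", "y", "z": the shift along the tool's x, y, z in m; "ax", "ay", "az": the turn, a rotation vector about the tool's x, y, z in rad; "grip": the opening, from 0 (shut) to 1 (fully open). In form: [{"x": .., "y": .., "z": .., "ax": .., "ay": .., "az": .., "grip": ..}, ...]. A call has exactly 5 rows; each row shifts and turns the commanded pose from where the row before left it, along the tool's axes as they then stand; what a row does not reach is not made up. A row lasts 1/10 s, in which the tool goes at most 50 mm and 8.59 degrees, less where a joint would pass 70% of its speed; a pose out of reach is approached as far as the arm can. A call is refused whole if a number of a shift passes 0.05 or a number of a turn 0.15, either way. A call with a gripper value outside its range is refused whole. The fingers move at their own pace and stop on an object; "grip_force" is the grip in N (left out, the last holds). Time passes only in rows, so rows that do not move let the fingers close, or fill a call up. It gives the time, the measured TCP pose, the force, the opening and the grip force at its end, in the units of the state.
- observe(): the state, without advancing time (a new reading comes with each control period).
- read_camera(name): name is "scene" or "top"; returns the picture (400x640x3 uint8, red, green, blue); there is no depth.
- camera_params(name): a dict with "fx", "fy", "cx", "cy" (pixels), "rvec" (rotation vector, rad) and "tvec" (3), from world to camera coordinates, as OpenCV has them. Camera axes: x right, y down, z forward; pixel columns grow to the right and rows downward; lengths in mm; the calibration is good to about 2 mm. A picture is of the moment at which its call begins. camera_params takes no time and is no camera call.
- job_done(): hands the job in; it is judged then, once.
The state is a dict: "t": time; "joints": joint angles; "dq": joint speeds; "tau": joint torques, N m; "tool_pos": TCP position; "tcp_rot": TCP orientation; "wrist_force": force on the tool from outside, world axes, zero at the start; "wrist_torque": the same for the moment, N m; "gripper_width": finger opening in mm; "gripper_force": force on a finger pad.
Only numpy, scipy, OpenCV 4.12 (cv2) and the standard library are available. Lean on these libraries where they do the work, as an engineer would, in place of code of your own. Each camera call takes 0.05 s, during which the arm holds its last target. There are 200 camera calls.

## Working session

There is one attempt and no reset: what is moved stays moved. The work goes in short steps, Python scripts to look and compute and a tool call to move; the robot and the scene stay as the last step left them, time stands still between calls to the robot, and variables do not carry over. Pictures are saved under pics/ and viewed, at most 10 in all, crops included, and the job is handed in when it is done.

Besides the shell and the picture viewer there is one more tool, called after "Request:" in YAML: its name, and indented under it one key for each argument. send_rows: Moves the arm, as the interface text tells. Its arguments: {"type":"object","properties":{"rows":{"type":"array","items":{"type":"object","properties":{"x":{"type":"number"},"y":{"type":"number"},"z":{"type":"number"},"ax":{"type":"number"},"ay":{"type":"number"},"az":{"type":"number"},"grip":{"type":"number"}}}},"grip_force":{"type":"number"}},"required":["rows"]}

```bash
mkdir -p pics; ls; cat > h.py <<'E'
import numpy as np, cv2
from bench import *
def cam(n):
    p=camera_params(n);K=np.array([[p['fx'],0,p['cx']],[0,p['fy'],p['cy']],[0,0,1.]])
    R=cv2.Rodrigues(np.array(p['rvec'],float))[0];return K,R,np.array(p['tvec'],float).ravel()
def ray(n,uv,z):
    K,R,t=cam(n);c=-R.T@t;d=R.T@np.linalg.inv(K)@np.array([uv[0],uv[1],1.]);return c+d*(z-c[2])/d[2]
def proj(n,X):
    K,R,t=cam(n);x=K@(R@np.array(X,float)+t);return x[:2]/x[2]
def shot(n,f):
    im=cv2.cvtColor(read_camera(n),cv2.COLOR_RGB2BGR);cv2.imwrite('pics/'+f,im);return im
E
python3 - <<'E'
from h import *
for n in('scene','top'):
    shot(n,n+'0.png');K,R,t=cam(n);print(n,K[0,0],-R.T@t)
s=observe();print({k:np.round(v,3) for k,v in s.items()}, tcp_to_grasp if not callable(tcp_to_grasp) else tcp_to_grasp())
E
```

```text
pics
scene 422.47297623741787 [ 157.4107589  -598.23271895  882.31463655]
top 377.46693043584634 [ 333.71750464    3.69458982 1304.39279739]
{'t': np.float64(0.1), 'joints': array([0.975, 0.105, 0.097, 1.564, 0.   , 1.353]), 'dq': array([ 0.001, -0.001,  0.001, -0.001, -0.003,  0.001]), 'tau': array([ 6.0000e-03, -5.5821e+01,  5.0472e+01,  1.3000e-02, -0.0000e+00,
       -0.0000e+00]), 'tool_pos': array([221.139, 557.45 , 230.61 ]), 'tcp_rot': array([-5.900e-01, -3.085e+00,  2.000e-03]), 'wrist_force': array([-0.129,  0.935,  0.013]), 'wrist_torque': array([-0.009,  0.003, -0.001]), 'gripper_force': np.float64(0.0), 'gripper_width': np.float64(85.219)} 18.700000000000003
```

View pics/top0.png

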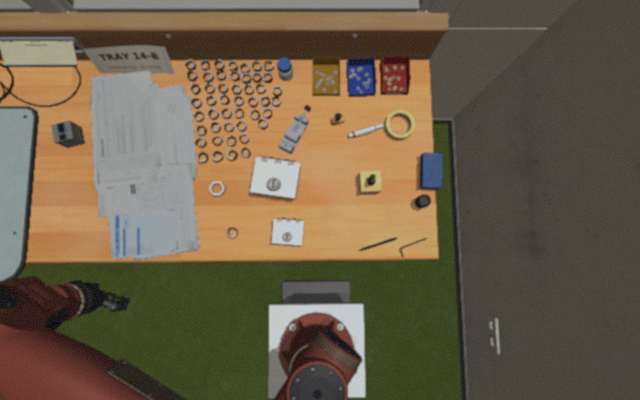

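View pics/scene0.png

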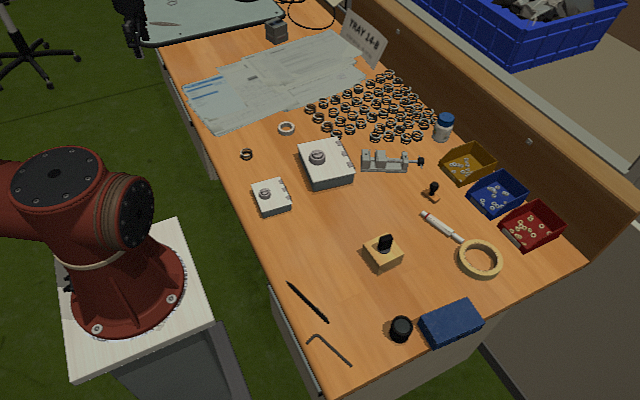

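The top view shows the larger case at (275,178), the small case at (288,232), and the key in its holder at (370,181). In the scene view these are at (326,160), (271,195) and (383,245).

Possible confusions:
- **Case:** large at top (275,178), small at (288,232). I choose the large one.
- **Key:** in the holder at top (370,181), or the stamp-like object at (338,118). I choose the one in the wooden block.

```bash
python3 - <<'E'
from h import *
a=cv2.imread('pics/top0.png');b=cv2.imread('pics/scene0.png')
def crop(im,u,v,w=32,h=24):
    return cv2.resize(im[v-h:v+h,u-w:u+w],(400,300),interpolation=cv2.INTER_CUBIC)
g=np.vstack([np.hstack([crop(a,275,180),crop(a,370,181)]),np.hstack([crop(b,323,162),crop(b,383,250)])])
cv2.imwrite('pics/crop.png',g)
# wooden holder top face & stud estimates
print('stud top/scene',ray('top',(273.5,184),73),ray('scene',(317,156),73))
print('holder top',ray('top',(370,182),44))
E
```

```text
stud top/scene [548.21168138 138.33522634  73.        ] [544.84882483 130.19566021  73.        ]
holder top [ 558.0359818  -185.38501941   44.        ]
```

View pics/crop.png

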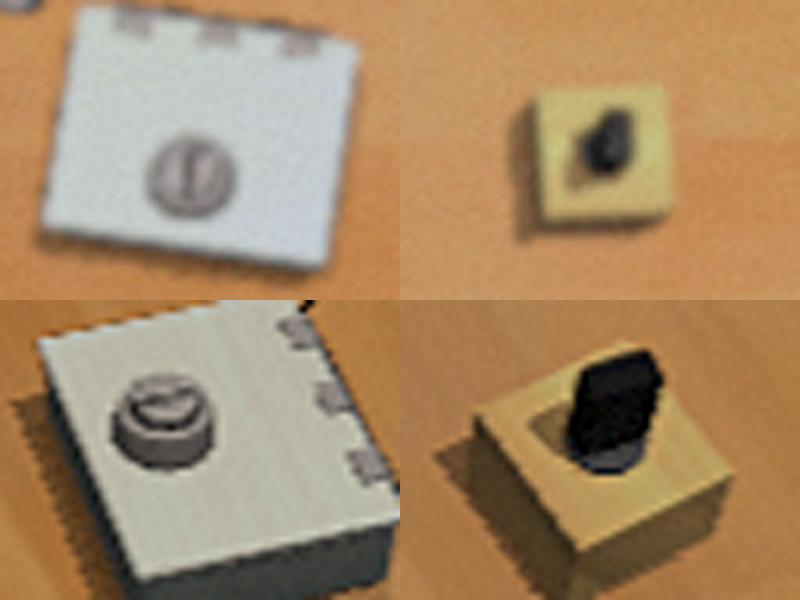

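The crops show the large case with its collar and stud at top pixel (273.6,184.5) and the slot roughly along world x. The black key stands in the yellow block at (370.5,181), as described. Next I rectify both areas onto metric planes to get precise centres and yaws.

```bash
cat >> h.py <<'E'
def mean(n,k):
    return cv2.cvtColor(np.mean([read_camera(n).astype(np.float32) for _ in range(k)],0).astype(np.uint8),cv2.COLOR_RGB2BGR)
def rect(n,im,c,z,half=40,s=4,grid=True):
    # metric view: up=+x, left=+y, centred at c
    W=2*half*s
    q=np.float32([[0,0],[W,0],[W,W],[0,W]])
    w=[(c[0]+half,c[1]+half),(c[0]+half,c[1]-half),(c[0]-half,c[1]-half),(c[0]-half,c[1]+half)]
    p=np.float32([proj(n,(a,b,z)) for a,b in w])
    o=cv2.warpPerspective(im,cv2.getPerspectiveTransform(p,q),(W,W),flags=cv2.INTER_CUBIC)
    if grid:
        for m in range(-half,half+1,10):
            k=int((half-m)*s);L=10 if m else 25
            cv2.line(o,(k,0),(k,L),(0,0,255),1);cv2.line(o,(0,k),(L,k),(0,0,255),1)
    return o
E
python3 - <<'E'
from h import *
T=mean('top',4);S=mean('scene',4);np.savez('m.npz',T=T,S=S)
cs=(546,134);ck=(558,-185)
g=np.vstack([np.hstack([rect('top',T,cs,73,30,5),rect('scene',S,cs,73,30,5)]),np.hstack([rect('top',T,ck,91,30,5),rect('scene',S,ck,91,30,5)])])
cv2.imwrite('pics/rect.png',g)
# collar/holder masks
hsv=cv2.cvtColor(T,cv2.COLOR_BGR2HSV)
sub=hsv[160:205,350:395];print(sub[21,10:32].tolist())
g2=cv2.cvtColor(rect('top',T,cs,73,20,1,False),cv2.COLOR_BGR2GRAY);
print('grey cols'); print(cv2.cvtColor(T,cv2.COLOR_BGR2GRAY)[176:194,265:283])
E
```

```text
[[26, 92, 141], [27, 92, 181], [27, 91, 197], [27, 93, 197], [26, 96, 188], [22, 104, 159], [19, 99, 113], [10, 50, 76], [140, 17, 44], [105, 16, 31], [10, 23, 34], [0, 14, 55], [150, 9, 59], [0, 4, 60], [27, 59, 87], [27, 80, 140], [26, 93, 181], [27, 94, 195], [26, 93, 198], [27, 95, 195], [24, 101, 196], [18, 123, 195]]
grey cols
[[201 201 199 201 201 201 196 194 195 196 198 199 201 201 201 200 200 202]
 [201 201 200 200 196 189 180 172 172 174 182 191 194 197 201 202 202 201]
 [200 200 199 192 181 167 159 153 148 144 153 164 171 186 195 203 199 202]
 [199 201 192 178 159 148 144 136 126 118 127 140 155 170 184 196 201 202]
 [201 196 180 158 142 145 147 132 113 117 133 142 148 156 167 187 199 202]
 [200 187 165 142 141 153 156 128 108 128 152 155 146 143 148 176 196 200]
 [193 175 152 134 143 160 156 126 109 136 161 158 142 135 135 158 188 200]
 [190 163 141 131 147 165 161 123 107 139 162 157 139 133 133 151 183 201]
 [189 160 142 137 153 166 161 127 109 143 159 149 135 135 129 147 183 198]
 [189 161 139 144 148 156 159 126 115 143 151 137 130 135 125 146 182 200]
 [191 159 132 132 140 145 143 119 112 137 139 128 133 128 123 155 188 202]
 [193 166 131 122 129 139 134 115 114 130 135 132 132 120 132 172 196 201]
 [198 182 154 127 123 129 131 126 124 131 132 131 118 120 154 184 200 202]
 [200 198 183 155 128 118 115 117 118 114 112 115 127 149 179 196 201 202]
 [201 201 198 182 157 137 127 128 128 124 127 141 166 183 196 202 202 201]
 [202 203 203 197 188 181 175 175 173 171 174 182 192 199 202 203 202 202]
 [201 202 203 203 200 200 200 199 197 200 200 201 201 202 201 202 201 202]
 [182 186 189 191 195 198 201 203 205 201 203 202 202 204 203 203 202 202]]
```

View pics/rect.png

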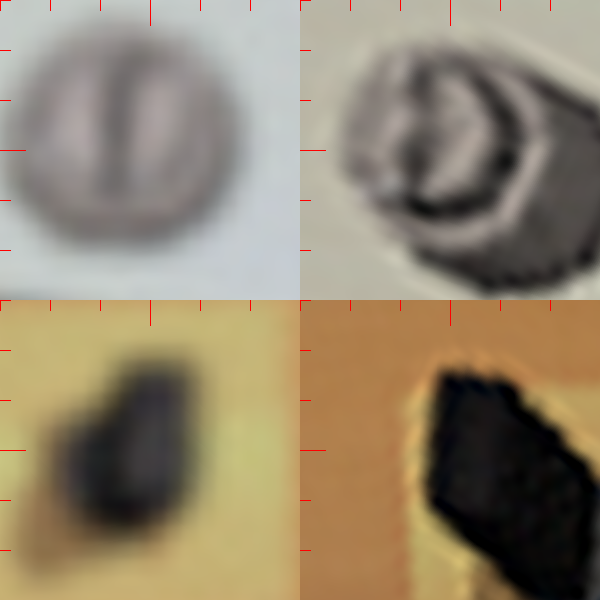

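The rectified view puts the slot centre at about (550,140.5), with both cameras agreeing within 1 mm and the slot yaw about -0.1. The key handle's top is at about (560,-187), yaw about -0.08. Both are within reach and match the given sizes. Moving now.

Request:
send_rows:
  rows:
    - {"az": -0.149,"grip": 1}
    - {"az": -0.149,"grip": 1}
    - {"x": -0.022,"y": -0.04,"z": 0.0045,"grip": 1}
    - {"x": -0.022,"y": -0.04,"z": 0.0045,"grip": 1}
    - {"x": -0.022,"y": -0.04,"z": 0.0045,"grip": 1}

```text
schema error: expected keys x, y, z, ax, ay, az, grip
```

Request:
send_rows:
  rows:
    - {"x": -0.022,"y": -0.04,"z": 0.0045,"grip": 1}
    - {"x": -0.022,"y": -0.04,"z": 0.0045,"grip": 1}
    - {"x": -0.022,"y": -0.04,"z": 0.0045,"grip": 1}
    - {"x": -0.022,"y": -0.04,"z": 0.0045,"grip": 1}
    - {"x": -0.022,"y": -0.04,"z": 0.0045,"grip": 1}

```text
schema error: expected keys x, y, z, ax, ay, az, grip
```

Request:
send_rows:
  rows:
    - {"x": -0.022,"y": -0.04,"z": 0.0045,"grip": 1}
    - {"x": -0.022,"y": -0.04,"z": 0.0045,"grip": 1}
    - {"x": -0.022,"y": -0.04,"z": 0.0045,"grip": 1}
    - {"x": -0.022,"y": -0.04,"z": 0.0045,"grip": 1}
    - {"x": -0.022,"y": -0.04,"z": 0.0045,"grip": 1}

```text
schema error: expected keys x, y, z, ax, ay, az, grip
```

```bash
cat >> h.py <<'E'
def go(tx,ty,tz,yaw):
    """yaw = key x heading; tool x heading = yaw+pi. prints remaining move in tool frame (m) after az turn"""
    s=observe();R=cv2.Rodrigues(np.array(s['tcp_rot']))[0]
    h=np.arctan2(R[1,0],R[0,0]);az=-((yaw+np.pi-h+np.pi)%(2*np.pi)-np.pi)
    R2=R@cv2.Rodrigues(np.array([0,0,az]))[0]
    d=R2.T@(np.array([tx,ty,tz])-s['tool_pos'])/1000
    # levelling
    tilt=R.T@np.cross(R[:,2],[0,0,-1])
    print('t',round(float(s['t']),2),'pos',np.round(s['tool_pos'],1),'yaw',round(float((h-np.pi+np.pi)%(2*np.pi)-np.pi),3),'F',np.round(s['wrist_force'],1),'T',np.round(s['wrist_torque'],2),'w',round(float(s['gripper_width']),1),'q6',round(float(s['joints'][5]),2))
    print('  d_tool',np.round(d,4),'az',round(float(az),3),'tilt ax,ay',np.round(tilt[:2],4))
E
python3 -c "
from h import *
go(560,-187,120,-0.08)"
```

```text
t 0.5 pos [221.3 557.7 231.3] yaw -0.378 F [-0.  -0.2 -0. ] T [ 0.01 -0.   -0.02] w 85.6 q6 1.35
  d_tool [-0.3971 -0.7153  0.1113] az -0.298 tilt ax,ay [0. 0.]
```

All keys are required in each row.

Request:
send_rows:
  rows:
    - {"x": 0,"y": 0,"z": 0,"ax": 0,"ay": 0,"az": -0.149,"grip": 1}
    - {"x": 0,"y": 0,"z": 0,"ax": 0,"ay": 0,"az": -0.149,"grip": 1}
    - {"x": -0.022,"y": -0.04,"z": 0.0045,"ax": 0,"ay": 0,"az": 0,"grip": 1}
    - {"x": -0.022,"y": -0.04,"z": 0.0045,"ax": 0,"ay": 0,"az": 0,"grip": 1}
    - {"x": -0.022,"y": -0.04,"z": 0.0045,"ax": 0,"ay": 0,"az": 0,"grip": 1}

```text
t: 1.0
tool_pos: [277.7, 431.6, 217.4]
tcp_rot: [0.124, 3.139, -0.0]
wrist_force: [1.0, -0.4, 1.1]
gripper_width: 85.3
gripper_force: 0.0
```

Request:
send_rows:
  rows:
    - {"x": -0.022,"y": -0.04,"z": 0.0045,"ax": 0,"ay": 0,"az": 0,"grip": 1}
    - {"x": -0.022,"y": -0.04,"z": 0.0045,"ax": 0,"ay": 0,"az": 0,"grip": 1}
    - {"x": -0.022,"y": -0.04,"z": 0.0045,"ax": 0,"ay": 0,"az": 0,"grip": 1}
    - {"x": -0.022,"y": -0.04,"z": 0.0045,"ax": 0,"ay": 0,"az": 0,"grip": 1}
    - {"x": -0.022,"y": -0.04,"z": 0.0045,"ax": 0,"ay": 0,"az": 0,"grip": 1}

```text
t: 1.5
tool_pos: [371.7, 223.1, 195.4]
tcp_rot: [0.125, 3.138, 0.001]
wrist_force: [1.5, 0.3, 0.4]
gripper_width: 85.2
gripper_force: 0.0
```

Request:
send_rows:
  rows:
    - {"x": -0.022,"y": -0.04,"z": 0.0045,"ax": 0,"ay": 0,"az": 0,"grip": 1}
    - {"x": -0.022,"y": -0.04,"z": 0.0045,"ax": 0,"ay": 0,"az": 0,"grip": 1}
    - {"x": -0.022,"y": -0.04,"z": 0.0045,"ax": 0,"ay": 0,"az": 0,"grip": 1}
    - {"x": -0.022,"y": -0.04,"z": 0.0045,"ax": 0,"ay": 0,"az": 0,"grip": 1}
    - {"x": -0.022,"y": -0.04,"z": 0.0045,"ax": 0,"ay": 0,"az": 0,"grip": 1}

```text
t: 2.0
tool_pos: [465.5, 14.6, 172.9]
tcp_rot: [0.126, 3.138, -0.0]
wrist_force: [1.0, -0.1, 0.0]
gripper_width: 85.6
gripper_force: 0.0
```

```bash
python3 -c "
from h import *
go(560,-187,120,-0.08)"
```

```text
t 2.0 pos [465.5  14.6 172.9] yaw -0.08 F [ 1.  -0.1  0. ] T [ 0.05 -0.02 -0.07] w 85.6 q6 -0.17
  d_tool [-0.1102 -0.1934  0.053 ] az -0.0 tilt ax,ay [0.    0.001]
```

Request:
send_rows:
  rows:
    - {"x": -0.022,"y": -0.0387,"z": 0.01,"ax": 0,"ay": 0,"az": 0,"grip": 1}
    - {"x": -0.022,"y": -0.0387,"z": 0.01,"ax": 0,"ay": 0,"az": 0,"grip": 1}
    - {"x": -0.022,"y": -0.0387,"z": 0.01,"ax": 0,"ay": 0,"az": 0,"grip": 1}
    - {"x": -0.022,"y": -0.0387,"z": 0.01,"ax": 0,"ay": 0,"az": 0,"grip": 1}
    - {"x": -0.022,"y": -0.0386,"z": 0.01,"ax": 0,"ay": 0,"az": 0,"grip": 1}

```text
t: 2.5
tool_pos: [559.8, -186.9, 122.4]
tcp_rot: [0.126, 3.139, -0.0]
wrist_force: [0.1, 1.1, 0.5]
gripper_width: 85.8
gripper_force: 0.0
```

```bash
python3 - <<'E'
from h import *
go(560,-187,53,-0.08)
S=shot('scene','s1.png')
u=proj('scene',(560,-187,91)).astype(int);print(u)
c=S[u[1]-60:u[1]+50,u[0]-75:u[0]+75];cv2.imwrite('pics/s1c.png',cv2.resize(c,None,fx=5,fy=5,interpolation=cv2.INTER_CUBIC))
E
```

```text
t 2.5 pos [ 559.8 -186.9  122.4] yaw -0.08 F [0.1 1.1 0.5] T [-0.   -0.03  0.02] w 85.8 q6 -0.46
  d_tool [-0.0002 -0.0001  0.0694] az -0.0 tilt ax,ay [-0.      0.0005]
[385 236]
```

View pics/s1c.png

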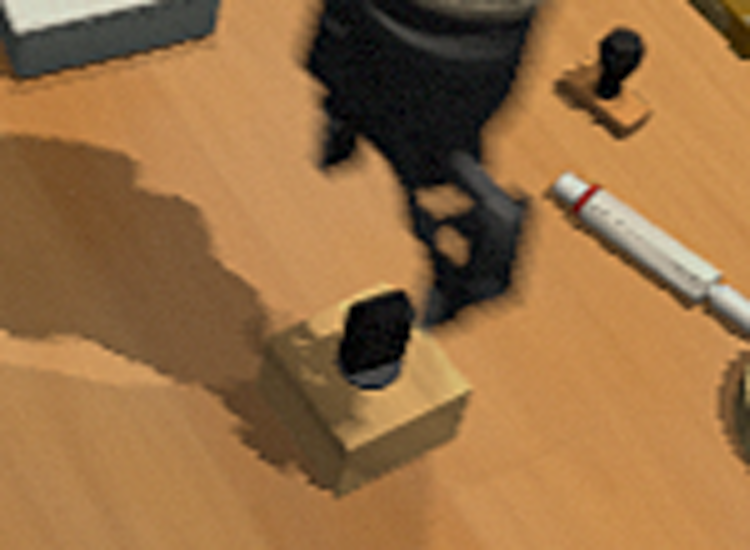

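The view shows the fingers straddling the handle (crop pixel (378,320)), with its flat faces in line with the pads. I descend and close.

Request:
send_rows:
  rows:
    - {"x": 0,"y": 0,"z": 0.015,"ax": 0,"ay": 0,"az": 0,"grip": 1}
    - {"x": 0,"y": 0,"z": 0.015,"ax": 0,"ay": 0,"az": 0,"grip": 0.7}
    - {"x": 0,"y": 0,"z": 0.015,"ax": 0,"ay": 0,"az": 0,"grip": 0.6}
    - {"x": 0,"y": 0,"z": 0.013,"ax": 0,"ay": 0,"az": 0,"grip": 0.5}
    - {"x": 0,"y": 0,"z": 0.009,"ax": 0,"ay": 0,"az": 0,"grip": 0.4}
  grip_force: 30

```text
t: 3.05
tool_pos: [558.6, -183.8, 54.3]
tcp_rot: [-0.124, -3.138, -0.001]
wrist_force: [-0.7, 0.4, 0.1]
gripper_width: 34.1
gripper_force: 0.0
```

Request:
send_rows:
  rows:
    - {"x": 0,"y": 0,"z": 0,"ax": 0,"ay": 0,"az": 0,"grip": 0.3}
    - {"x": 0,"y": 0,"z": 0,"ax": 0,"ay": 0,"az": 0,"grip": 0.2}
    - {"x": 0,"y": 0,"z": 0,"ax": 0,"ay": 0,"az": 0,"grip": 0.1}
    - {"x": 0,"y": 0,"z": 0,"ax": 0,"ay": 0,"az": 0,"grip": 0}
    - {"x": 0,"y": 0,"z": 0,"ax": 0,"ay": 0,"az": 0,"grip": 0}

```text
t: 3.55
tool_pos: [559.5, -185.2, 56.3]
tcp_rot: [0.125, 3.138, -0.001]
wrist_force: [0.2, 0.3, 0.7]
gripper_width: 15.5
gripper_force: 34.6
```

Request:
send_rows:
  rows:
    - {"x": 0,"y": 0,"z": 0,"ax": 0,"ay": 0,"az": 0,"grip": 0}
    - {"x": 0,"y": 0,"z": 0,"ax": 0,"ay": 0,"az": 0,"grip": 0}
    - {"x": 0,"y": 0,"z": 0,"ax": 0,"ay": 0,"az": 0,"grip": 0}
    - {"x": 0,"y": 0,"z": 0,"ax": 0,"ay": 0,"az": 0,"grip": 0}
    - {"x": 0,"y": 0,"z": 0,"ax": 0,"ay": 0,"az": 0,"grip": 0}

```text
t: 4.05
tool_pos: [559.5, -185.2, 56.3]
tcp_rot: [0.125, 3.138, -0.001]
wrist_force: [-0.6, -1.6, 5.7]
gripper_width: 15.6
gripper_force: 35.3
```

```bash
python3 -c "
from h import *
go(560,-187,110,-0.08)"
```

```text
t 4.05 pos [ 559.5 -185.2   56.3] yaw -0.08 F [-0.6 -1.6  5.7] T [-0.33  0.15 -0.08] w 15.6 q6 -0.46
  d_tool [-0.0007 -0.0017 -0.0537] az 0.0 tilt ax,ay [-0.0004  0.0007]
```

Request:
send_rows:
  rows:
    - {"x": 0,"y": 0,"z": 0,"ax": 0,"ay": 0,"az": 0,"grip": 0}
    - {"x": 0,"y": 0,"z": -0.01,"ax": 0,"ay": 0,"az": 0,"grip": 0}
    - {"x": 0,"y": 0,"z": -0.02,"ax": 0,"ay": 0,"az": 0,"grip": 0}
    - {"x": 0,"y": 0,"z": -0.032,"ax": 0,"ay": 0,"az": 0,"grip": 0}
    - {"x": 0,"y": 0,"z": -0.032,"ax": 0,"ay": 0,"az": 0,"grip": 0}
  grip_force: 60

```text
t: 4.55
tool_pos: [558.4, -184.2, 149.9]
tcp_rot: [-0.125, -3.137, -0.003]
wrist_force: [0.4, -0.0, -1.4]
gripper_width: 15.3
gripper_force: 60.0
```

```bash
python3 -c "
from h import *
go(550,140.5,145,-0.11)"
```

```text
t 4.55 pos [ 558.4 -184.2  149.9] yaw -0.08 F [ 0.4 -0.  -1.4] T [-0.07 -0.05  0.  ] w 15.3 q6 -0.46
  d_tool [0.044  0.3218 0.0055] az 0.03 tilt ax,ay [ 0.0017 -0.002 ]
```

Request:
send_rows:
  rows:
    - {"x": 0,"y": 0.01,"z": 0,"ax": 0,"ay": 0,"az": 0.03,"grip": 0}
    - {"x": 0.005,"y": 0.035,"z": 0,"ax": 0,"ay": 0,"az": 0,"grip": 0}
    - {"x": 0.005,"y": 0.04,"z": 0,"ax": 0,"ay": 0,"az": 0,"grip": 0}
    - {"x": 0.005,"y": 0.04,"z": 0,"ax": 0,"ay": 0,"az": 0,"grip": 0}
    - {"x": 0.005,"y": 0.04,"z": 0,"ax": 0,"ay": 0,"az": 0,"grip": 0}

```text
t: 5.05
tool_pos: [556.4, -16.9, 149.4]
tcp_rot: [-0.173, -3.136, -0.002]
wrist_force: [0.3, 0.7, -1.3]
gripper_width: 15.3
gripper_force: 59.9
```

Request:
send_rows:
  rows:
    - {"x": 0.005,"y": 0.04,"z": 0,"ax": 0,"ay": 0,"az": 0,"grip": 0}
    - {"x": 0.005,"y": 0.04,"z": 0,"ax": 0,"ay": 0,"az": 0,"grip": 0}
    - {"x": 0.005,"y": 0.04,"z": 0,"ax": 0,"ay": 0,"az": 0,"grip": 0}
    - {"x": 0.005,"y": 0.037,"z": 0,"ax": 0,"ay": 0,"az": 0,"grip": 0}
    - {"x": 0.004,"y": 0,"z": 0,"ax": 0,"ay": 0,"az": 0,"grip": 0}

```text
t: 5.55
tool_pos: [549.4, 144.1, 149.3]
tcp_rot: [-0.165, -3.136, -0.003]
wrist_force: [-0.2, -0.8, -1.3]
gripper_width: 15.3
gripper_force: 60.2
```

Request:
send_rows:
  rows:
    - {"x": 0,"y": 0,"z": 0,"ax": 0,"ay": 0,"az": 0,"grip": 0}
    - {"x": 0,"y": 0,"z": 0,"ax": 0,"ay": 0,"az": 0,"grip": 0}
    - {"x": 0,"y": 0,"z": 0,"ax": 0,"ay": 0,"az": 0,"grip": 0}
    - {"x": 0,"y": 0,"z": 0,"ax": 0,"ay": 0,"az": 0,"grip": 0}
    - {"x": 0,"y": 0,"z": 0,"ax": 0,"ay": 0,"az": 0,"grip": 0}

```text
t: 6.05
tool_pos: [550.6, 139.3, 149.8]
tcp_rot: [-0.174, -3.137, -0.0]
wrist_force: [0.1, -0.6, -0.6]
gripper_width: 15.5
gripper_force: 60.1
```

```bash
python3 - <<'E'
from h import *
go(550,140.5,145,-0.11)
S=mean('scene',3)
u=proj('scene',(550,140,80)).astype(int);print(u)
c=S[u[1]-40:u[1]+40,u[0]-50:u[0]+50];cv2.imwrite('pics/s2c.png',cv2.resize(c,None,fx=7,fy=7,interpolation=cv2.INTER_CUBIC))
E
```

```text
t 6.05 pos [550.6 139.3 149.8] yaw -0.111 F [ 0.1 -0.6 -0.6] T [-0.06  0.   -0.03] w 15.5 q6 0.13
  d_tool [0.0007 0.0012 0.0048] az -0.001 tilt ax,ay [ 0.0001 -0.    ]
[317 151]
```

View pics/s2c.png

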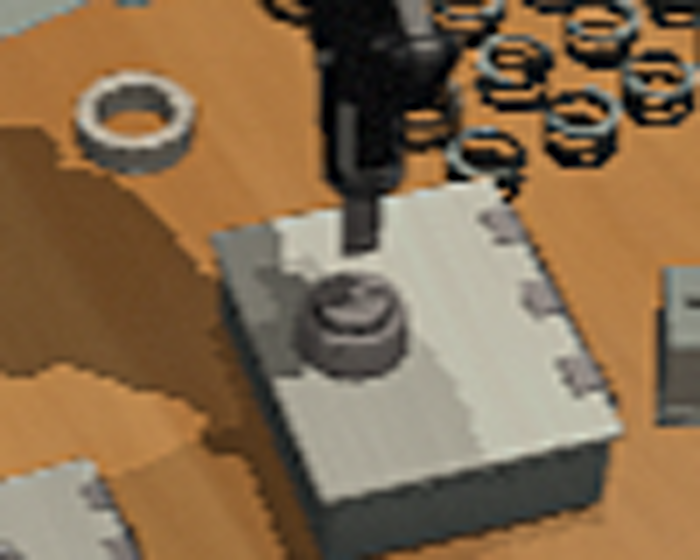

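The crop shows the key's blade end at (360,252), above the stud, whose disc centre is at about (355,297). Next I check the relative offset numerically in this same view.

```bash
python3 - <<'E'
from h import *
f=lambda a,b:(267+a/7-.43,111+b/7-.43)
z=97.5
for p in((345,250),(378,253),(361,252)): print('blade',np.round(ray('scene',f(*p),z),1))
for p in((355,297),): print('stud',np.round(ray('scene',f(*p),73),1))
print((np.array(proj('scene',(550,140.5,73)))-[267,111]+.43)*7,(np.array(proj('scene',(550.6,139.3,z)))-[267,111]+.43)*7)
E
```

```text
blade [547.1 142.7  97.5]
blade [557.8 135.7  97.5]
blade [552.1 139.   97.5]
stud [550.8 140.3  73. ]
[352.89716366 297.27298994] [357.08340991 252.73792934]
```

Request:
send_rows:
  rows:
    - {"x": 0.0005,"y": 0.0012,"z": 0.008,"ax": 0,"ay": 0,"az": 0,"grip": 0}
    - {"x": 0,"y": 0,"z": 0.01,"ax": 0,"ay": 0,"az": 0,"grip": 0}
    - {"x": 0,"y": 0,"z": 0.0045,"ax": 0,"ay": 0,"az": 0,"grip": 0}
    - {"x": 0,"y": 0,"z": 0,"ax": 0,"ay": 0,"az": 0,"grip": 0}
    - {"x": 0,"y": 0,"z": 0,"ax": 0,"ay": 0,"az": 0,"grip": 0}

```text
t: 6.7
tool_pos: [549.9, 141.2, 127.1]
tcp_rot: [-0.172, -3.137, -0.0]
wrist_force: [-0.1, 0.1, -2.0]
gripper_width: 15.4
gripper_force: 60.1
```

Request:
send_rows:
  rows:
    - {"x": 0,"y": 0,"z": 0.001,"ax": 0,"ay": 0,"az": 0,"grip": 0}
    - {"x": 0,"y": 0,"z": 0.001,"ax": 0,"ay": 0,"az": 0,"grip": 0}
    - {"x": 0,"y": 0,"z": 0.001,"ax": 0,"ay": 0,"az": 0,"grip": 0}
    - {"x": 0,"y": 0,"z": 0.001,"ax": 0,"ay": 0,"az": 0,"grip": 0}
    - {"x": 0,"y": 0,"z": 0,"ax": 0,"ay": 0,"az": 0,"grip": 0}

```text
t: 7.2
tool_pos: [550.1, 141.0, 123.2]
tcp_rot: [0.173, 3.137, -0.001]
wrist_force: [0.1, -0.7, -0.8]
gripper_width: 15.3
gripper_force: 60.0
```

```bash
python3 -c "
from h import *
go(550,140.5,125,-0.11)"
```

```text
t 7.2 pos [550.1 141.  123.2] yaw -0.11 F [ 0.1 -0.7 -0.8] T [-0.34 -0.05 -0.  ] w 15.3 q6 0.13
  d_tool [ 0.     -0.0005 -0.0018] az 0.0 tilt ax,ay [-0.0003  0.    ]
```

Request:
send_rows:
  rows:
    - {"x": 0,"y": 0,"z": 0.001,"ax": 0,"ay": 0,"az": 0,"grip": 0}
    - {"x": 0,"y": 0,"z": 0.001,"ax": 0,"ay": 0,"az": 0,"grip": 0}
    - {"x": 0,"y": 0,"z": 0.001,"ax": 0,"ay": 0,"az": 0,"grip": 0}
    - {"x": 0,"y": 0,"z": 0.0005,"ax": 0,"ay": 0,"az": 0,"grip": 0}
    - {"x": 0,"y": 0,"z": 0,"ax": 0,"ay": 0,"az": 0,"grip": 0}

```text
t: 7.7
tool_pos: [550.0, 141.0, 119.7]
tcp_rot: [-0.173, -3.137, 0.0]
wrist_force: [-0.0, -2.7, -0.6]
gripper_width: 15.2
gripper_force: 60.0
```

Request:
send_rows:
  rows:
    - {"x": 0,"y": 0,"z": 0.0005,"ax": 0,"ay": 0,"az": 0,"grip": 0}
    - {"x": 0,"y": 0,"z": 0.0005,"ax": 0,"ay": 0,"az": 0,"grip": 0}
    - {"x": 0,"y": 0,"z": 0.0005,"ax": 0,"ay": 0,"az": 0,"grip": 0}
    - {"x": 0,"y": 0,"z": 0,"ax": 0,"ay": 0,"az": 0,"grip": 0}
    - {"x": 0,"y": 0,"z": 0,"ax": 0,"ay": 0,"az": 0,"grip": 0}

```text
t: 8.2
tool_pos: [550.1, 141.1, 118.4]
tcp_rot: [0.172, 3.137, -0.0]
wrist_force: [-1.3, -3.9, 2.5]
gripper_width: 15.7
gripper_force: 60.4
```

```bash
python3 -c "
from h import *
go(550,140.5,119,-0.11)"
```

```text
t 8.2 pos [550.1 141.1 118.4] yaw -0.11 F [-1.3 -3.9  2.5] T [-1.11  0.27  0.01] w 15.7 q6 0.13
  d_tool [ 0.0001 -0.0006 -0.0006] az 0.0 tilt ax,ay [-0.0001  0.0002]
```

Request:
send_rows:
  rows:
    - {"x": 0,"y": -0.0006,"z": 0.0005,"ax": 0,"ay": 0,"az": 0,"grip": 0}
    - {"x": 0,"y": 0,"z": 0.001,"ax": 0,"ay": 0,"az": 0,"grip": 0}
    - {"x": 0,"y": 0,"z": 0.001,"ax": 0,"ay": 0,"az": 0,"grip": 0}
    - {"x": 0,"y": 0,"z": 0.001,"ax": 0,"ay": 0,"az": 0,"grip": 0}
    - {"x": 0,"y": 0,"z": 0,"ax": 0,"ay": 0,"az": 0,"grip": 0}

```text
t: 8.7
tool_pos: [550.1, 140.8, 114.8]
tcp_rot: [0.172, 3.137, 0.001]
wrist_force: [0.6, -0.9, 3.4]
gripper_width: 14.9
gripper_force: 60.8
```

Request:
send_rows:
  rows:
    - {"x": 0,"y": 0,"z": 0.0005,"ax": 0,"ay": 0,"az": 0,"grip": 0}
    - {"x": 0,"y": 0,"z": 0.0005,"ax": 0,"ay": 0,"az": 0,"grip": 0}
    - {"x": 0,"y": 0,"z": 0,"ax": 0,"ay": 0,"az": 0,"grip": 0}
    - {"x": 0,"y": 0,"z": 0,"ax": 0,"ay": 0,"az": 0,"grip": 0}
    - {"x": 0,"y": 0,"z": 0,"ax": 0,"ay": 0,"az": 0,"grip": 0}

```text
t: 9.2
tool_pos: [550.1, 140.7, 113.9]
tcp_rot: [0.172, 3.137, 0.001]
wrist_force: [-0.2, 1.5, 3.5]
gripper_width: 15.4
gripper_force: 60.9
```

```bash
python3 -c "
from h import *
go(550,140.5,114,-0.11)"
```

```text
t 9.2 pos [550.1 140.7 113.9] yaw -0.11 F [-0.2  1.5  3.5] T [ 0.19  0.11 -0.03] w 15.4 q6 0.13
  d_tool [ 0.0001 -0.0003 -0.0001] az 0.0 tilt ax,ay [0.0004 0.0002]
```

Request:
send_rows:
  rows:
    - {"x": 0,"y": 0,"z": 0.0005,"ax": 0,"ay": 0,"az": 0,"grip": 0}
    - {"x": 0,"y": 0,"z": 0.0005,"ax": 0,"ay": 0,"az": 0,"grip": 0}
    - {"x": 0,"y": 0,"z": 0.0005,"ax": 0,"ay": 0,"az": 0,"grip": 0}
    - {"x": 0,"y": 0,"z": 0,"ax": 0,"ay": 0,"az": 0,"grip": 0}
    - {"x": 0,"y": 0,"z": 0,"ax": 0,"ay": 0,"az": 0,"grip": 0}

```text
t: 9.7
tool_pos: [550.1, 140.7, 112.4]
tcp_rot: [0.172, 3.137, 0.001]
wrist_force: [-0.8, 2.0, 3.9]
gripper_width: 15.0
gripper_force: 61.0
```

Request:
send_rows:
  rows:
    - {"x": 0,"y": 0,"z": 0.0005,"ax": 0,"ay": 0,"az": 0,"grip": 0}
    - {"x": 0,"y": 0,"z": 0.0005,"ax": 0,"ay": 0,"az": 0,"grip": 0}
    - {"x": 0,"y": 0,"z": 0.0005,"ax": 0,"ay": 0,"az": 0,"grip": 0}
    - {"x": 0,"y": 0,"z": 0,"ax": 0,"ay": 0,"az": 0,"grip": 0}
    - {"x": 0,"y": 0,"z": 0,"ax": 0,"ay": 0,"az": 0,"grip": 0}

```text
t: 10.2
tool_pos: [550.2, 140.7, 111.2]
tcp_rot: [0.172, 3.136, 0.0]
wrist_force: [-1.2, 2.8, 6.2]
gripper_width: 15.6
gripper_force: 61.4
```

Request:
send_rows:
  rows:
    - {"x": 0,"y": 0,"z": 0.0005,"ax": 0,"ay": 0,"az": 0,"grip": 0}
    - {"x": 0,"y": 0,"z": 0.0005,"ax": 0,"ay": 0,"az": 0,"grip": 0}
    - {"x": 0,"y": 0,"z": 0,"ax": 0,"ay": 0,"az": 0,"grip": 0}
    - {"x": 0,"y": 0,"z": 0,"ax": 0,"ay": 0,"az": 0,"grip": 0}
    - {"x": 0,"y": 0,"z": 0,"ax": 0,"ay": 0,"az": 0,"grip": 0}

```text
t: 10.7
tool_pos: [550.2, 140.7, 110.7]
tcp_rot: [0.172, 3.136, 0.0]
wrist_force: [-2.5, 1.5, 11.1]
gripper_width: 15.3
gripper_force: 61.9
```

```bash
python3 -c "
from h import *
go(550,140.5,111,-0.11)"
```

```text
t 10.7 pos [550.2 140.7 110.7] yaw -0.11 F [-2.5  1.5 11.1] T [ 0.47  0.69 -0.01] w 15.3 q6 0.13
  d_tool [ 0.0002 -0.0002 -0.0003] az 0.0 tilt ax,ay [0.0003 0.0008]
```

Request:
send_rows:
  rows:
    - {"x": 0,"y": 0,"z": -0.0008,"ax": 0,"ay": 0,"az": 0,"grip": 0}
    - {"x": 0,"y": 0,"z": 0,"ax": 0,"ay": 0,"az": 0.08,"grip": 0}
    - {"x": 0,"y": 0,"z": 0,"ax": 0,"ay": 0,"az": 0.1,"grip": 0}
    - {"x": 0,"y": 0,"z": 0,"ax": 0,"ay": 0,"az": 0.1,"grip": 0}
    - {"x": 0,"y": 0,"z": 0,"ax": 0,"ay": 0,"az": 0,"grip": 0}

```text
t: 11.2
tool_pos: [550.5, 140.5, 111.1]
tcp_rot: [0.614, 3.08, 0.0]
wrist_force: [0.3, 2.2, 7.1]
gripper_width: 15.5
gripper_force: 61.3
```

```bash
python3 -c "
from h import *
go(550,140.5,111,-0.11)"
```

```text
t 11.2 pos [550.5 140.5 111.1] yaw -0.393 F [0.3 2.2 7.1] T [ 0.36 -0.05 -0.  ] w 15.5 q6 0.41
  d_tool [ 0.0005 -0.0001  0.0001] az -0.283 tilt ax,ay [0.0004 0.0012]
```

Request:
send_rows:
  rows:
    - {"x": 0,"y": 0,"z": 0,"ax": 0,"ay": 0,"az": 0.1,"grip": 0}
    - {"x": 0,"y": 0,"z": 0,"ax": 0,"ay": 0,"az": 0.1,"grip": 0}
    - {"x": 0,"y": 0,"z": 0,"ax": 0,"ay": 0,"az": 0.1,"grip": 0}
    - {"x": 0,"y": 0,"z": 0,"ax": 0,"ay": 0,"az": 0.1,"grip": 0}
    - {"x": 0,"y": 0,"z": 0,"ax": 0,"ay": 0,"az": 0,"grip": 0}

```text
t: 11.7
tool_pos: [550.8, 140.7, 111.2]
tcp_rot: [1.213, 2.896, 0.002]
wrist_force: [0.7, 2.1, 6.3]
gripper_width: 15.4
gripper_force: 61.2
```

```bash
python3 -c "
from h import *
go(550,140.5,111,-0.11)"
```

```text
t 11.7 pos [550.8 140.7 111.2] yaw -0.793 F [0.7 2.1 6.3] T [ 0.68 -0.37 -0.05] w 15.4 q6 0.81
  d_tool [ 0.0008 -0.0003  0.0002] az -0.683 tilt ax,ay [0.0016 0.001 ]
```

Request:
send_rows:
  rows:
    - {"x": 0,"y": 0,"z": 0,"ax": 0,"ay": 0,"az": 0.08,"grip": 0}
    - {"x": 0,"y": 0,"z": 0,"ax": 0,"ay": 0,"az": 0.08,"grip": 0}
    - {"x": 0,"y": 0,"z": -0.0005,"ax": 0,"ay": 0,"az": 0,"grip": 0}
    - {"x": 0,"y": 0,"z": -0.0005,"ax": 0,"ay": 0,"az": 0,"grip": 0}
    - {"x": 0,"y": 0,"z": -0.0003,"ax": 0,"ay": 0,"az": 0,"grip": 0}

```text
t: 12.2
tool_pos: [550.8, 140.8, 112.3]
tcp_rot: [1.435, 2.793, 0.002]
wrist_force: [4.8, 2.5, 3.7]
gripper_width: 15.1
gripper_force: 60.9
```

```bash
python3 -c "
from h import *
go(550,140.5,111,-0.11)"
```

```text
t 12.2 pos [550.8 140.8 112.3] yaw -0.949 F [4.8 2.5 3.7] T [ 0.88 -1.1   0.06] w 15.1 q6 0.97
  d_tool [ 0.0007 -0.0003  0.0013] az -0.839 tilt ax,ay [0.0017 0.0006]
```

Request:
send_rows:
  rows:
    - {"x": 0,"y": 0.0007,"z": -0.0003,"ax": 0,"ay": 0,"az": 0,"grip": 0}
    - {"x": 0,"y": 0,"z": -0.0003,"ax": 0,"ay": 0,"az": 0,"grip": 0}
    - {"x": 0,"y": 0,"z": 0,"ax": 0,"ay": 0,"az": 0,"grip": 0}
    - {"x": 0,"y": 0,"z": 0,"ax": 0,"ay": 0,"az": 0,"grip": 0}
    - {"x": 0,"y": 0,"z": 0,"ax": 0,"ay": 0,"az": 0,"grip": 0}

```text
t: 12.7
tool_pos: [550.8, 140.9, 112.6]
tcp_rot: [1.436, 2.793, 0.0]
wrist_force: [4.9, 1.9, 3.9]
gripper_width: 15.3
gripper_force: 60.8
```

```bash
python3 -c "
from h import *
go(550,140.5,111,-0.11)"
```

```text
t 12.7 pos [550.8 140.9 112.6] yaw -0.95 F [4.9 1.9 3.9] T [ 0.42 -1.23  0.04] w 15.3 q6 0.97
  d_tool [ 0.0007 -0.0005  0.0016] az -0.84 tilt ax,ay [0.0003 0.0003]
```

Request:
send_rows:
  rows:
    - {"x": 0,"y": 0.0008,"z": 0,"ax": 0,"ay": 0,"az": 0,"grip": 0}
    - {"x": 0,"y": 0,"z": -0.0003,"ax": 0,"ay": 0,"az": 0,"grip": 0}
    - {"x": 0,"y": 0,"z": 0,"ax": 0,"ay": 0,"az": 0,"grip": 0}
    - {"x": 0,"y": 0,"z": 0,"ax": 0,"ay": 0,"az": 0,"grip": 0}
    - {"x": 0,"y": 0,"z": 0,"ax": 0,"ay": 0,"az": 0,"grip": 0}

```text
t: 13.2
tool_pos: [551.0, 141.2, 112.6]
tcp_rot: [-1.436, -2.794, 0.001]
wrist_force: [2.5, -1.4, 3.6]
gripper_width: 14.9
gripper_force: 60.8
```

```bash
python3 -c "
from h import *
go(550,140.5,111,-0.11)"
```

```text
t 13.2 pos [551.  141.2 112.6] yaw -0.95 F [ 2.5 -1.4  3.6] T [-0.49 -0.43  0.06] w 14.9 q6 0.97
  d_tool [ 0.0009 -0.0008  0.0016] az -0.84 tilt ax,ay [-0.0007  0.    ]
```

Request:
send_rows:
  rows:
    - {"x": 0,"y": 0,"z": -0.0003,"ax": 0,"ay": 0,"az": 0,"grip": 0}
    - {"x": 0,"y": 0,"z": -0.0003,"ax": 0,"ay": 0,"az": 0,"grip": 0}
    - {"x": 0,"y": 0,"z": 0,"ax": 0,"ay": 0,"az": 0.03,"grip": 0}
    - {"x": 0,"y": 0,"z": 0,"ax": 0,"ay": 0,"az": 0,"grip": 0}
    - {"x": 0,"y": 0,"z": 0,"ax": 0,"ay": 0,"az": 0,"grip": 0}

```text
t: 13.7
tool_pos: [550.9, 141.5, 113.0]
tcp_rot: [-1.477, -2.772, 0.001]
wrist_force: [1.6, -1.8, 0.4]
gripper_width: 15.3
gripper_force: 60.3
```

```bash
python3 -c "
from h import *
go(550,140.5,111,-0.11)"
```

```text
t 13.7 pos [550.9 141.5 113. ] yaw -0.979 F [ 1.6 -1.8  0.4] T [-0.35 -0.42  0.03] w 15.3 q6 1.0
  d_tool [ 0.0008 -0.0011  0.002 ] az -0.869 tilt ax,ay [-0.0007 -0.0005]
```

Request:
send_rows:
  rows:
    - {"x": 0,"y": 0,"z": 0,"ax": 0,"ay": 0,"az": 0.04,"grip": 0}
    - {"x": 0,"y": 0,"z": 0,"ax": 0,"ay": 0,"az": 0.04,"grip": 0}
    - {"x": 0,"y": 0,"z": 0,"ax": 0,"ay": 0,"az": 0.04,"grip": 0}
    - {"x": 0,"y": 0,"z": 0,"ax": 0,"ay": 0,"az": 0,"grip": 0}
    - {"x": 0,"y": 0,"z": 0,"ax": 0,"ay": 0,"az": 0,"grip": 0}

```text
t: 14.2
tool_pos: [551.0, 141.5, 113.1]
tcp_rot: [-1.64, -2.679, 0.0]
wrist_force: [2.0, -1.0, -1.0]
gripper_width: 15.3
gripper_force: 60.2
```

```bash
python3 -c "
from h import *
go(550,140.5,111,-0.11)"
```

```text
t 14.2 pos [551.  141.5 113.1] yaw -1.098 F [ 2. -1. -1.] T [-0.34 -0.49 -0.01] w 15.3 q6 1.12
  d_tool [ 0.0009 -0.0011  0.0021] az -0.988 tilt ax,ay [-0.0004 -0.0003]
```

Request:
send_rows:
  rows:
    - {"x": 0,"y": 0,"z": 0,"ax": 0,"ay": 0,"az": 0.04,"grip": 0}
    - {"x": 0,"y": 0,"z": 0,"ax": 0,"ay": 0,"az": 0.04,"grip": 0}
    - {"x": 0,"y": 0,"z": 0,"ax": 0,"ay": 0,"az": 0.03,"grip": 0}
    - {"x": 0,"y": 0,"z": 0,"ax": 0,"ay": 0,"az": 0,"grip": 0}
    - {"x": 0,"y": 0,"z": 0,"ax": 0,"ay": 0,"az": 0,"grip": 0}

```text
t: 14.7
tool_pos: [551.2, 141.5, 113.2]
tcp_rot: [-1.784, -2.585, -0.0]
wrist_force: [2.3, -1.4, -2.9]
gripper_width: 15.4
gripper_force: 60.0
```

```bash
python3 -c "
from h import *
go(550,140.5,111,-0.11)"
```

```text
t 14.7 pos [551.2 141.5 113.2] yaw -1.208 F [ 2.3 -1.4 -2.9] T [-0.17 -0.71  0.1 ] w 15.4 q6 1.23
  d_tool [ 0.0011 -0.0011  0.0022] az -1.098 tilt ax,ay [-0.0001 -0.0002]
```

Request:
send_rows:
  rows:
    - {"x": 0,"y": 0,"z": 0,"ax": 0,"ay": 0,"az": 0.04,"grip": 0}
    - {"x": 0,"y": 0,"z": 0,"ax": 0,"ay": 0,"az": 0.04,"grip": 0}
    - {"x": 0,"y": 0,"z": 0,"ax": 0,"ay": 0,"az": 0.03,"grip": 0}
    - {"x": 0,"y": 0,"z": 0,"ax": 0,"ay": 0,"az": 0,"grip": 0}
    - {"x": 0,"y": 0,"z": 0,"ax": 0,"ay": 0,"az": 0,"grip": 0}

```text
t: 15.2
tool_pos: [551.2, 141.6, 113.4]
tcp_rot: [-1.924, -2.483, -0.0]
wrist_force: [2.7, -0.8, -1.6]
gripper_width: 15.2
gripper_force: 60.0
```

```bash
python3 -c "
from h import *
go(550,140.5,111,-0.11)"
```

```text
t 15.2 pos [551.2 141.6 113.4] yaw -1.318 F [ 2.7 -0.8 -1.6] T [-0.11 -0.69  0.  ] w 15.2 q6 1.34
  d_tool [ 0.0011 -0.0012  0.0024] az -1.208 tilt ax,ay [ 0.     -0.0003]
```

Request:
send_rows:
  rows:
    - {"x": 0,"y": 0.0003,"z": 0,"ax": 0,"ay": 0,"az": 0.04,"grip": 0}
    - {"x": 0,"y": 0,"z": 0,"ax": 0,"ay": 0,"az": 0.04,"grip": 0}
    - {"x": 0,"y": 0,"z": 0,"ax": 0,"ay": 0,"az": 0.03,"grip": 0}
    - {"x": 0,"y": 0,"z": 0,"ax": 0,"ay": 0,"az": 0,"grip": 0}
    - {"x": 0,"y": 0,"z": 0,"ax": 0,"ay": 0,"az": 0,"grip": 0}

```text
t: 15.7
tool_pos: [551.5, 141.6, 113.7]
tcp_rot: [2.058, 2.374, 0.0]
wrist_force: [0.2, -1.1, 2.2]
gripper_width: 15.0
gripper_force: 60.6
```

```bash
python3 -c "
from h import *
go(550,140.5,111,-0.11)"
```

```text
t 15.7 pos [551.5 141.6 113.7] yaw -1.428 F [ 0.2 -1.1  2.2] T [-0.15 -0.12  0.02] w 15.0 q6 1.45
  d_tool [ 0.0014 -0.0013  0.0027] az -1.318 tilt ax,ay [ 0.0002 -0.0001]
```

The stud is pushing up on the key now, which is likely the catch. I ease up to let it rise.

Request:
send_rows:
  rows:
    - {"x": 0,"y": 0,"z": -0.0005,"ax": 0,"ay": 0,"az": 0,"grip": 0}
    - {"x": 0,"y": 0,"z": -0.0005,"ax": 0,"ay": 0,"az": 0,"grip": 0}
    - {"x": 0,"y": 0,"z": 0,"ax": 0,"ay": 0,"az": 0,"grip": 0}
    - {"x": 0,"y": 0,"z": 0,"ax": 0,"ay": 0,"az": 0,"grip": 0}
    - {"x": 0,"y": 0,"z": 0,"ax": 0,"ay": 0,"az": 0,"grip": 0}

```text
t: 16.2
tool_pos: [551.5, 141.6, 114.6]
tcp_rot: [-2.059, -2.373, -0.0]
wrist_force: [-1.0, -0.0, 5.2]
gripper_width: 14.8
gripper_force: 60.9
```

```bash
python3 -c "
from h import *
go(550,140.5,111,-0.11)"
```

```text
t 16.2 pos [551.5 141.6 114.6] yaw -1.43 F [-1.  -0.   5.2] T [-0.07  0.18 -0.05] w 14.8 q6 1.45
  d_tool [ 0.0014 -0.0013  0.0036] az -1.32 tilt ax,ay [ 0.0001 -0.0002]
```

Request:
send_rows:
  rows:
    - {"x": 0,"y": 0,"z": -0.0005,"ax": 0,"ay": 0,"az": 0,"grip": 0}
    - {"x": 0,"y": 0,"z": -0.0005,"ax": 0,"ay": 0,"az": 0,"grip": 0}
    - {"x": 0,"y": 0,"z": -0.0003,"ax": 0,"ay": 0,"az": 0,"grip": 0}
    - {"x": 0,"y": 0,"z": 0,"ax": 0,"ay": 0,"az": 0,"grip": 0}
    - {"x": 0,"y": 0,"z": 0,"ax": 0,"ay": 0,"az": 0,"grip": 0}

```text
t: 16.7
tool_pos: [551.3, 141.5, 115.4]
tcp_rot: [-2.059, -2.372, 0.001]
wrist_force: [1.4, -0.0, -1.1]
gripper_width: 15.3
gripper_force: 60.2
```

```bash
python3 -c "
from h import *
go(550,140.5,111,-0.11)"
```

```text
t 16.7 pos [551.3 141.5 115.4] yaw -1.43 F [ 1.4 -0.  -1.1] T [ 0.05 -0.   -0.03] w 15.3 q6 1.45
  d_tool [ 0.0012 -0.0012  0.0044] az -1.32 tilt ax,ay [-0.0006 -0.0001]
```

Request:
send_rows:
  rows:
    - {"x": 0,"y": 0,"z": -0.002,"ax": 0,"ay": 0,"az": 0,"grip": 0}
    - {"x": 0,"y": 0,"z": -0.003,"ax": 0,"ay": 0,"az": 0,"grip": 0}
    - {"x": 0,"y": 0,"z": -0.005,"ax": 0,"ay": 0,"az": 0,"grip": 0}
    - {"x": 0,"y": 0,"z": -0.01,"ax": 0,"ay": 0,"az": 0,"grip": 0}
    - {"x": 0,"y": 0,"z": -0.015,"ax": 0,"ay": 0,"az": 0,"grip": 0}

```text
t: 17.2
tool_pos: [551.2, 141.5, 151.3]
tcp_rot: [-2.059, -2.372, 0.001]
wrist_force: [0.3, -0.5, -1.2]
gripper_width: 15.5
gripper_force: 60.1
```

```bash
python3 - <<'E'
from h import *
go(559.5,-185.2,150,-0.08)
S=mean('scene',3)
u=(317,151)
c=S[u[1]-30:u[1]+30,u[0]-40:u[0]+40];cv2.imwrite('pics/s3c.png',cv2.resize(c,None,fx=10,fy=10,interpolation=cv2.INTER_CUBIC))
E
```

```text
t 17.2 pos [551.2 141.5 151.3] yaw -1.43 F [ 0.3 -0.5 -1.2] T [0.02 0.02 0.01] w 15.5 q6 1.45
  d_tool [-0.0344 -0.325   0.0012] az -1.35 tilt ax,ay [-0.0008 -0.0002]
```

View pics/s3c.png

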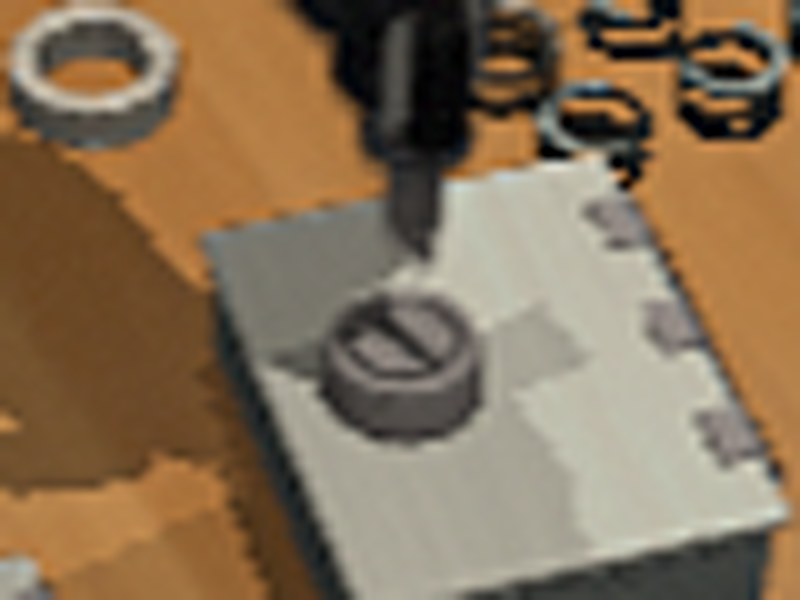

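The stud now sits down in its collar with the slot turned (crop (400,340)) and stays by itself, clear of the key. I return the key.

Request:
send_rows:
  rows:
    - {"x": 0,"y": 0,"z": 0,"ax": 0,"ay": 0,"az": -0.14,"grip": 0}
    - {"x": 0,"y": 0,"z": 0,"ax": 0,"ay": 0,"az": -0.14,"grip": 0}
    - {"x": 0,"y": 0,"z": 0,"ax": 0,"ay": 0,"az": -0.14,"grip": 0}
    - {"x": 0,"y": 0,"z": 0,"ax": 0,"ay": 0,"az": -0.14,"grip": 0}
    - {"x": 0,"y": 0,"z": 0,"ax": 0,"ay": 0,"az": -0.14,"grip": 0}

```text
t: 17.85
tool_pos: [551.4, 141.5, 150.4]
tcp_rot: [-1.112, -2.938, 0.0]
wrist_force: [0.8, 0.3, -1.6]
gripper_width: 15.4
gripper_force: 60.1
```

Request:
send_rows:
  rows:
    - {"x": 0,"y": 0,"z": 0,"ax": 0,"ay": 0,"az": -0.14,"grip": 0}
    - {"x": 0,"y": 0,"z": 0,"ax": 0,"ay": 0,"az": -0.14,"grip": 0}
    - {"x": 0,"y": 0,"z": 0,"ax": 0,"ay": 0,"az": -0.14,"grip": 0}
    - {"x": 0,"y": 0,"z": 0,"ax": 0,"ay": 0,"az": -0.14,"grip": 0}
    - {"x": 0,"y": 0,"z": 0,"ax": 0,"ay": 0,"az": -0.09,"grip": 0}

```text
t: 18.35
tool_pos: [551.4, 141.5, 150.4]
tcp_rot: [-0.117, -3.139, -0.0]
wrist_force: [0.9, -0.2, -1.2]
gripper_width: 15.9
gripper_force: 60.1
```

Request:
send_rows:
  rows:
    - {"x": -0.0038,"y": -0.036,"z": 0,"ax": 0,"ay": 0,"az": 0,"grip": 0}
    - {"x": -0.0038,"y": -0.036,"z": 0,"ax": 0,"ay": 0,"az": 0,"grip": 0}
    - {"x": -0.0038,"y": -0.036,"z": 0,"ax": 0,"ay": 0,"az": 0,"grip": 0}
    - {"x": -0.0038,"y": -0.036,"z": 0,"ax": 0,"ay": 0,"az": 0,"grip": 0}
    - {"x": -0.0038,"y": -0.036,"z": 0,"ax": 0,"ay": 0,"az": 0,"grip": 0}

```text
t: 18.85
tool_pos: [555.9, -40.8, 150.5]
tcp_rot: [-0.125, -3.139, -0.0]
wrist_force: [0.7, 0.3, -1.7]
gripper_width: 15.2
gripper_force: 60.2
```

Request:
send_rows:
  rows:
    - {"x": -0.0038,"y": -0.036,"z": 0,"ax": 0,"ay": 0,"az": 0,"grip": 0}
    - {"x": -0.0038,"y": -0.036,"z": 0,"ax": 0,"ay": 0,"az": 0,"grip": 0}
    - {"x": -0.0038,"y": -0.036,"z": 0,"ax": 0,"ay": 0,"az": 0,"grip": 0}
    - {"x": -0.0038,"y": -0.036,"z": 0,"ax": 0,"ay": 0,"az": 0,"grip": 0}
    - {"x": 0,"y": 0,"z": 0,"ax": 0,"ay": 0,"az": 0,"grip": 0}

```text
t: 19.35
tool_pos: [559.5, -188.2, 150.2]
tcp_rot: [-0.132, -3.139, 0.002]
wrist_force: [-0.2, 0.2, -2.2]
gripper_width: 15.2
gripper_force: 60.0
```

Request:
send_rows:
  rows:
    - {"x": 0,"y": 0,"z": 0,"ax": 0,"ay": 0,"az": 0,"grip": 0}
    - {"x": 0,"y": 0,"z": 0,"ax": 0,"ay": 0,"az": 0,"grip": 0}
    - {"x": 0,"y": 0,"z": 0,"ax": 0,"ay": 0,"az": 0,"grip": 0}
    - {"x": 0,"y": 0,"z": 0,"ax": 0,"ay": 0,"az": 0,"grip": 0}
    - {"x": 0,"y": 0,"z": 0,"ax": 0,"ay": 0,"az": 0,"grip": 0}

```text
t: 19.85
tool_pos: [559.9, -183.5, 150.8]
tcp_rot: [0.124, 3.139, 0.0]
wrist_force: [-0.7, -0.2, -2.5]
gripper_width: 15.0
gripper_force: 60.0
```

```bash
python3 - <<'E'
from h import *
go(559.5,-185.2,102,-0.08)
S=mean('scene',3)
u=proj('scene',(559,-185,60)).astype(int);print(u)
c=S[u[1]-45:u[1]+35,u[0]-50:u[0]+50];cv2.imwrite('pics/s4c.png',cv2.resize(c,None,fx=7,fy=7,interpolation=cv2.INTER_CUBIC))
print((proj('scene',(559.5,-185.2,44))-[u[0]-50,u[1]-45]+.43)*7,(proj('scene',(559.5,-185.2,99))-[u[0]-50,u[1]-45]+.43)*7)
E
```

```text
t 19.85 pos [ 559.9 -183.5  150.8] yaw -0.079 F [-0.7 -0.2 -2.5] T [-0.03  0.01  0.04] w 15.0 q6 -0.46
  d_tool [ 0.0003 -0.0017  0.0488] az 0.001 tilt ax,ay [0.     0.0002]
[383 243]
[348.89790703 351.26360817] [372.90534114 257.62874188]
```

View pics/s4c.png

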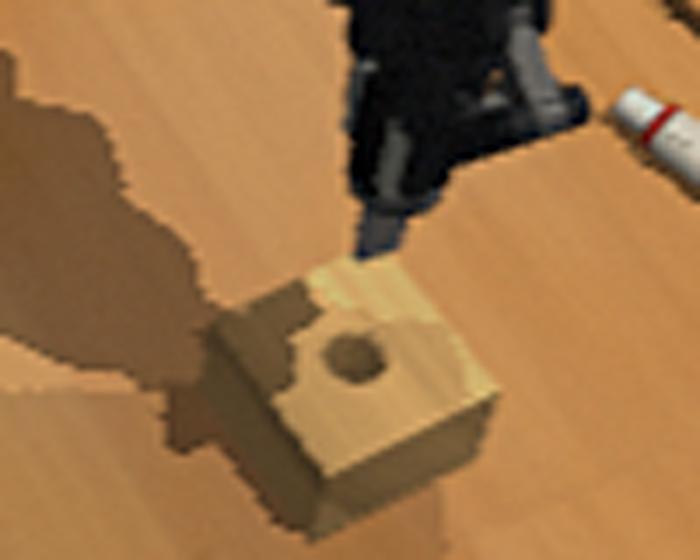

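The view shows the empty hole at about (355,357) and the blade end at about (376,256). I compute the relative offset.

```bash
python3 - <<'E'
from h import *
f=lambda a,b:(333+a/7-.43,198+b/7-.43)
# hole centre by dark pixels
S=cv2.imread('pics/s4c.png');g=S[325:392,312:395].max(2);m=cv2.inRange(g,0,110)
n,l,st,c=cv2.connectedComponentsWithStats(m);i=1+np.argmax(st[1:,4]);p=c[i]+[312,325];print(p,st[i])
print('hole',ray('scene',f(*p),44))
for q in((358,257),(394,252),(376,256)): print('blade',ray('scene',f(*q),98.5))
E
```

```text
[355.74284141 359.79240088] [  16   14   57   44 1816]
hole [ 559.74084689 -189.10540176   44.        ]
blade [ 555.53856834 -182.61664344   98.5       ]
blade [ 567.13308545 -186.04978428   98.5       ]
blade [ 561.00948253 -184.83193931   98.5       ]
```

Request:
send_rows:
  rows:
    - {"x": 0.0004,"y": -0.0033,"z": 0.015,"ax": 0,"ay": 0,"az": 0,"grip": 0}
    - {"x": 0,"y": 0,"z": 0.02,"ax": 0,"ay": 0,"az": 0,"grip": 0}
    - {"x": 0,"y": 0,"z": 0.014,"ax": 0,"ay": 0,"az": 0,"grip": 0}
    - {"x": 0,"y": 0,"z": 0,"ax": 0,"ay": 0,"az": 0,"grip": 0}
    - {"x": 0,"y": 0,"z": 0,"ax": 0,"ay": 0,"az": 0,"grip": 0}

```text
t: 20.5
tool_pos: [558.9, -187.3, 101.3]
tcp_rot: [-0.125, -3.138, -0.001]
wrist_force: [0.1, -0.5, -1.3]
gripper_width: 15.0
gripper_force: 60.1
```

Request:
send_rows:
  rows:
    - {"x": 0,"y": 0,"z": 0.002,"ax": 0,"ay": 0,"az": 0,"grip": 0}
    - {"x": 0,"y": 0,"z": 0.002,"ax": 0,"ay": 0,"az": 0,"grip": 0}
    - {"x": 0,"y": 0,"z": 0.001,"ax": 0,"ay": 0,"az": 0,"grip": 0}
    - {"x": 0,"y": 0,"z": 0,"ax": 0,"ay": 0,"az": 0,"grip": 0}
    - {"x": 0,"y": 0,"z": 0,"ax": 0,"ay": 0,"az": 0,"grip": 0}

```text
t: 21.0
tool_pos: [559.2, -187.4, 96.8]
tcp_rot: [0.125, 3.139, -0.0]
wrist_force: [-0.1, 0.1, -0.7]
gripper_width: 15.4
gripper_force: 60.1
```

```bash
python3 -c "
from h import *
go(559.4,-186.8,60,-0.08)"
```

```text
t 21.0 pos [ 559.2 -187.4   96.8] yaw -0.08 F [-0.1  0.1 -0.7] T [-0.05  0.05  0.02] w 15.4 q6 -0.47
  d_tool [-0.0001  0.0007  0.0368] az 0.0 tilt ax,ay [-0.      0.0002]
```

Request:
send_rows:
  rows:
    - {"x": 0,"y": 0.0004,"z": 0.002,"ax": 0,"ay": 0,"az": 0,"grip": 0}
    - {"x": 0,"y": 0,"z": 0.002,"ax": 0,"ay": 0,"az": 0,"grip": 0}
    - {"x": 0,"y": 0,"z": 0.002,"ax": 0,"ay": 0,"az": 0,"grip": 0}
    - {"x": 0,"y": 0,"z": 0.001,"ax": 0,"ay": 0,"az": 0,"grip": 0}
    - {"x": 0,"y": 0,"z": 0,"ax": 0,"ay": 0,"az": 0,"grip": 0}

```text
t: 21.5
tool_pos: [559.0, -187.0, 89.4]
tcp_rot: [-0.125, -3.139, -0.0]
wrist_force: [-0.4, -0.3, -1.4]
gripper_width: 15.4
gripper_force: 60.1
```

Request:
send_rows:
  rows:
    - {"x": 0,"y": 0,"z": 0.002,"ax": 0,"ay": 0,"az": 0,"grip": 0}
    - {"x": 0,"y": 0,"z": 0.002,"ax": 0,"ay": 0,"az": 0,"grip": 0}
    - {"x": 0,"y": 0,"z": 0.002,"ax": 0,"ay": 0,"az": 0,"grip": 0}
    - {"x": 0,"y": 0,"z": 0,"ax": 0,"ay": 0,"az": 0,"grip": 0}
    - {"x": 0,"y": 0,"z": 0,"ax": 0,"ay": 0,"az": 0,"grip": 0}

```text
t: 22.0
tool_pos: [559.1, -187.0, 83.6]
tcp_rot: [-0.125, -3.139, -0.0]
wrist_force: [0.6, 0.6, -1.6]
gripper_width: 15.4
gripper_force: 60.1
```

```bash
python3 -c "
from h import *
go(559.4,-186.8,60,-0.08)"
```

```text
t 22.0 pos [ 559.1 -187.    83.6] yaw -0.08 F [ 0.6  0.6 -1.6] T [-0.01 -0.02  0.01] w 15.4 q6 -0.46
  d_tool [-0.0003  0.0002  0.0236] az 0.0 tilt ax,ay [ 0.0002 -0.0001]
```

Request:
send_rows:
  rows:
    - {"x": 0,"y": 0,"z": 0.004,"ax": 0,"ay": 0,"az": 0,"grip": 0}
    - {"x": 0,"y": 0,"z": 0.005,"ax": 0,"ay": 0,"az": 0,"grip": 0}
    - {"x": 0,"y": 0,"z": 0.005,"ax": 0,"ay": 0,"az": 0,"grip": 0}
    - {"x": 0,"y": 0,"z": 0.005,"ax": 0,"ay": 0,"az": 0,"grip": 0}
    - {"x": 0,"y": 0,"z": 0.003,"ax": 0,"ay": 0,"az": 0,"grip": 0}

```text
t: 22.5
tool_pos: [558.8, -186.8, 60.8]
tcp_rot: [-0.125, -3.138, -0.001]
wrist_force: [0.0, -0.7, -2.2]
gripper_width: 15.1
gripper_force: 60.1
```

Request:
send_rows:
  rows:
    - {"x": 0,"y": 0,"z": 0.002,"ax": 0,"ay": 0,"az": 0,"grip": 0}
    - {"x": 0,"y": 0,"z": 0.001,"ax": 0,"ay": 0,"az": 0,"grip": 0}
    - {"x": 0,"y": 0,"z": 0.001,"ax": 0,"ay": 0,"az": 0,"grip": 0}
    - {"x": 0,"y": 0,"z": 0.0005,"ax": 0,"ay": 0,"az": 0,"grip": 0}
    - {"x": 0,"y": 0,"z": 0,"ax": 0,"ay": 0,"az": 0,"grip": 0}

```text
t: 23.0
tool_pos: [559.2, -187.0, 57.3]
tcp_rot: [0.125, 3.139, 0.0]
wrist_force: [0.2, 0.1, -1.7]
gripper_width: 15.4
gripper_force: 60.1
```

```bash
python3 -c "
from h import *
go(559.4,-186.8,56.3,-0.08)"
```

```text
t 23.0 pos [ 559.2 -187.    57.3] yaw -0.08 F [ 0.2  0.1 -1.7] T [ 0.05  0.01 -0.  ] w 15.4 q6 -0.46
  d_tool [-0.0002  0.0003  0.001 ] az 0.0 tilt ax,ay [0.     0.0001]
```

Lower until the flange seats.

Request:
send_rows:
  rows:
    - {"x": 0,"y": 0,"z": 0.0005,"ax": 0,"ay": 0,"az": 0,"grip": 0}
    - {"x": 0,"y": 0,"z": 0.0005,"ax": 0,"ay": 0,"az": 0,"grip": 0}
    - {"x": 0,"y": 0,"z": 0.0005,"ax": 0,"ay": 0,"az": 0,"grip": 0}
    - {"x": 0,"y": 0,"z": 0,"ax": 0,"ay": 0,"az": 0,"grip": 0}
    - {"x": 0,"y": 0,"z": 0,"ax": 0,"ay": 0,"az": 0,"grip": 0}

```text
t: 23.5
tool_pos: [559.3, -187.1, 56.3]
tcp_rot: [0.125, 3.139, -0.0]
wrist_force: [-3.3, 1.1, 6.3]
gripper_width: 15.0
gripper_force: 61.0
```

Seated, with 6 N upward at the same height as when it was picked. I release gradually and retreat.

Request:
send_rows:
  rows:
    - {"x": 0,"y": 0,"z": 0,"ax": 0,"ay": 0,"az": 0,"grip": 0.25}
    - {"x": 0,"y": 0,"z": 0,"ax": 0,"ay": 0,"az": 0,"grip": 0.5}
    - {"x": 0,"y": 0,"z": 0,"ax": 0,"ay": 0,"az": 0,"grip": 1}
    - {"x": 0,"y": 0,"z": 0,"ax": 0,"ay": 0,"az": 0,"grip": 1}
    - {"x": 0,"y": 0,"z": 0,"ax": 0,"ay": 0,"az": 0,"grip": 1}

```text
t: 24.0
tool_pos: [559.2, -187.0, 55.6]
tcp_rot: [0.125, 3.139, 0.0]
wrist_force: [-0.4, -0.2, -0.4]
gripper_width: 78.2
gripper_force: 0.0
```

Request:
send_rows:
  rows:
    - {"x": 0,"y": 0,"z": -0.01,"ax": 0,"ay": 0,"az": 0,"grip": 1}
    - {"x": 0,"y": 0,"z": -0.02,"ax": 0,"ay": 0,"az": 0,"grip": 1}
    - {"x": 0,"y": 0,"z": -0.03,"ax": 0,"ay": 0,"az": 0,"grip": 1}
    - {"x": 0,"y": 0,"z": -0.04,"ax": 0,"ay": 0,"az": 0,"grip": 1}
    - {"x": 0,"y": 0,"z": -0.04,"ax": 0,"ay": 0,"az": 0,"grip": 1}

```text
t: 24.5
tool_pos: [558.9, -186.8, 197.7]
tcp_rot: [0.125, 3.139, 0.0]
wrist_force: [0.8, -1.1, 0.1]
gripper_width: 85.7
gripper_force: 0.0
```

Request:
send_rows:
  rows:
    - {"x": 0.04,"y": 0,"z": -0.01,"ax": 0,"ay": 0,"az": 0,"grip": 1}
    - {"x": 0.04,"y": 0,"z": 0,"ax": 0,"ay": 0,"az": 0,"grip": 1}
    - {"x": 0,"y": 0,"z": 0,"ax": 0,"ay": 0,"az": 0,"grip": 1}
    - {"x": 0,"y": 0,"z": 0,"ax": 0,"ay": 0,"az": 0,"grip": 1}
    - {"x": 0,"y": 0,"z": 0,"ax": 0,"ay": 0,"az": 0,"grip": 1}

```text
t: 25.0
tool_pos: [480.1, -181.0, 206.3]
tcp_rot: [0.125, 3.138, -0.001]
wrist_force: [0.2, -0.3, -0.6]
gripper_width: 85.6
gripper_force: 0.0
```

```bash
python3 - <<'E'
from h import *
go(559.4,-186.8,56.3,-0.08)
S=mean('scene',2)
c=S[110:310,220:460];cv2.imwrite('pics/s5c.png',cv2.resize(c,None,fx=3,fy=3,interpolation=cv2.INTER_CUBIC))
E
```

```text
t 25.0 pos [ 480.1 -181.   206.3] yaw -0.08 F [ 0.2 -0.3 -0.6] T [-0.01 -0.02  0.01] w 85.6 q6 -0.54
  d_tool [-0.0793  0.0006  0.1501] az 0.0 tilt ax,ay [-0.0005  0.0012]
```

View pics/s5c.png

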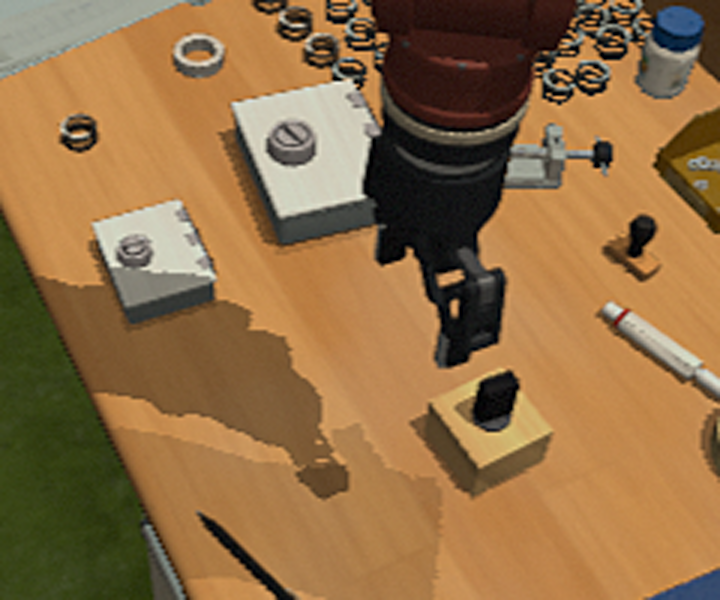

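The key stands fully in its holder at (495,400). The stud at (292,140) stays down and turned, and the gripper is clear of everything.

```bash
python3 -c "
from bench import *
print(job_done())"
```

```text
the job is handed in; nothing more can be done
None
```

The cover is fastened: using the key, I pressed and turned the stud about 1.3 rad until it sprang into its catch, with at most about 12 N of press in the readings taken. It stayed there by itself, the key is fully back in its holder, and I handed the job in at about 25 s.

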